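# Set the scoop counter back to zero

### The job

Set the scoop counter on the worktop back to zero for the next batch: push a tab at the edge of its wheel with a fingertip, anticlockwise seen from above and one click at a time, letting the wheel rest after each click, until the tab that carries the round knob has clicked in at the pointed post - not one click further. Push gently, grasp and lift nothing, and leave the tin, the mug and the spice jar where they stand.

Things in the scene. Friction and masses are not known exactly. Their poses are not given: they have to be found in the camera images.
- counter: scoop counter, low white plastic device fixed to the worktop. Origin on the worktop, on the wheel's upright axis; x points from the wheel to the rear housing, y to its left, z up; yaw varies. Base plate 10 mm thick, x -70 to +95, y -75 to +75 mm. Angles named elsewhere run anticlockwise from above, from this +x
- housing (a point): centre of the top of the rear housing, 88 mm up; the housing spans x +29 to +95, y -60 to +60 mm in the counter's frame, and its hood covers the wheel's rear from x = +39 mm
- post (a point): top of the pointed post (12 mm thick, 66 mm high) fixed on the base plate, 80 mm from the axis at 300 degrees; its point looks at the wheel
- wheel_axis (a point): on the wheel's upright axis, 60 mm above the worktop. Grey wheel: disc of radius 42 mm, 41 to 55 mm up (hub to 62), on a pedestal of radius 33 mm, with six upright tabs at its edge, 8 mm thick, out to 64 mm from the axis, 32 to 60 mm up; between the tabs it is open down to the base plate. At rest tabs stand at 0, 60, 120, 180, 240, 300 degrees
- wheel (a joint): wheel angle, rad: 0 with the knob's tab at the post, growing anticlockwise from above. Clicks in every 1.047 rad: a spring pulls it to the nearest click; past half-way it goes on by itself to the next and stops, well damped, no run-on, up to 0.04 rad play. A push of 2 to 5 N at a tab moves it. Starts 2, 3 or 4 clicks before zero (near -2.09, -3.14, -4.19); turns both ways and on past zero
- knob (a point): centre of the round knob (15 mm ball, top 77 mm above the worktop) that stands on one of the six tabs, 52 mm from the axis
- tin: food tin, 75 mm across, 58 mm high, loose bystander left of the counter; origin at the centre of its underside
- cup: pale grey mug, 85 mm across, 115 mm with its handle, 59 mm high, loose bystander right of the counter; origin at its underside
- spice: spice jar, 45 mm across, 106 mm high, loose bystander behind the counter to the right; origin at the centre of its underside
Mind the look-alikes: they are no part of the job. Leave any red look-alike of the counter alone.

How it is judged:
By the outcome, as a careful person would: the job done as asked, in the order asked, and still so for the second after the job is handed in, with the robot touching nothing.
It also fails if it takes over 72 s, if anything falls off the work surface, if the arm or the gripper's body presses on something with over 40 N, if the wrist force passes 120 N, or if a joint passes its speed limit or range.

### The arm

A 6-joint arm with a two-finger parallel gripper is mounted at the origin on a cart in front of the work surface, level with it; the furniture and walls round the work are solid. World frame = base frame: x ahead of the robot, y to its left, z up, the work surface at z = 0. Lengths are in mm, angles in rad, forces in N, time in s.
With the tool pointing down it reaches from about 400 to 925 mm from the base axis. Payload 12.5 kg.
Tool frame: the origin (TCP) lies on the centre line of the jaws, within the pads' length; the fingertips stand 22 mm ahead of it and the grasp point (between the pads) lies 3 mm ahead of it; z points along the fingers, y is the line along which they close (so a half turn about z gives the same grasp; the last joint's range is limited). The gripper opens to 95 mm and grips with 3 to 60 N. Pads are 20 mm wide; open, the fingers measure 119 mm over their backs; the gripper's body (75 mm by 180 mm) begins 59 mm behind the grasp point.
Start: joints at [1.217, 0.491, 1.559, -0, 1.092, -0.106], TCP at [153.276, 605.93, 236.661] pointing down, gripper open.
Joint ranges: [-3.1, 3.1], [-0.84, 2.19], [0.05, 2.79], [-1.13, 4.28], [0.06, 2.93], [-2.69, 2.69]. Speed limits (rad/s): [2.22, 2.22, 2.79, 3.14, 3.14, 3.14].

### API

Orientations are given as a unit quaternion [x, y, z, w].
In Python, from workcell import r, optics, order gives the robot as it stands. The module is installed in compiled form; this text tells all that it offers.
- The arm moves only by the tool arm_command, never from a script. Its argument "steps" is a list of rows, each a list of 3 entries, a list of its own where there are three numbers: the shift along the world's x, y, z in cm, then the turn, a rotation vector about the world's x, y, z in degrees, then the opening in per cent of the stroke, from 0 (shut) to 100 (fully open). In form: [[[x, y, z], [wx, wy, wz], claw], ...]. A call has 1 to 8 rows; each row shifts and turns the commanded pose from where the row before left it; what a row does not reach is not made up. A row lasts 1/8 s, in which the tool goes at most 62.5 mm and 10.7 degrees, less where a joint would pass 70% of its speed; a pose out of reach is approached as far as the arm can. A call with a gripper value outside its range is refused whole. The fingers move at their own pace and stop on an object; "squeeze" is the grip in N (left out, the last holds). Time passes only in rows, so rows that do not move let the fingers close. It gives the time, the measured TCP pose, the force, the opening and the grip force at its end, in the units of the state.
- r.read_state(): the state, without advancing time (a new reading comes with each control period).
- optics.grab_frame(name): name is "side" or "top"; returns a dict with "img" (420x560x3 uint8, red, green, blue), "fov_y" (degrees; the focal length in pixels is half the picture's height over the tangent of half this angle, whatever the lens; pixels are square), "cx", "cy" (the principal point, pixels), "k1" (the pictures are not rectified: a ray, as slopes to the right and down, at radius r is drawn at 1 + k1 r^2 times it, then the intrinsics apply), "xyz" and "rotation" of the camera in the world. Camera axes: x right, y down, z forward; pixel columns grow to the right and rows downward; lengths in mm; the calibration is good to about 2 mm. A picture is of the moment at which its call begins. There is no depth.
- order.finish_job(): hands the job in; it is judged then, once.
The state is a dict: "time_s": time; "qpos": joint angles; "qd": joint speeds; "tau": joint torques, N m; "position": TCP position; "eef_rot": TCP orientation; "wrist_force": force on the tool from outside, world axes, zero at the start; "moment": the same for the moment, N m; "finger_gap": finger opening in mm; "finger_force": force on a finger pad.
Only numpy, scipy, OpenCV 4.12 (cv2) and the standard library are available. Lean on these libraries where they do the work, as an engineer would, in place of code of your own. Each camera call takes 0.05 s, during which the arm holds its last target. There are 200 camera calls.

## Working session

There is one attempt and no reset: what is moved stays moved. The work goes in short steps, Python scripts to look and compute and a tool call to move; the robot and the scene stay as the last step left them, time stands still between calls to the robot, and variables do not carry over. Pictures are saved under pics/ and viewed, at most 10 in all, crops included, and the job is handed in when it is done.

Besides the shell and the picture viewer there is one more tool, called as a command line: name --argument value ..., lists and objects as JSON in quotes. arm_command: Moves the arm, as the interface text tells. Its arguments: {"type":"object","properties":{"steps":{"type":"array","items":{"type":"array"}},"squeeze":{"type":"number"}},"required":["steps"]}

```bash
mkdir -p pics; cat > h.py <<'E'
import numpy as np, cv2
from workcell import r, optics, order
def K(f):
    fl=f["img"].shape[0]/2/np.tan(np.radians(f["fov_y"])/2)
    return np.array([[fl,0,f["cx"]],[0,fl,f["cy"]],[0,0,1.]]), np.array([f["k1"],0,0,0,0.])
def rot(f):
    R=np.array(f["rotation"],float)
    if R.size==4:
        from scipy.spatial.transform import Rotation; return Rotation.from_quat(R).as_matrix()
    return R.reshape(3,3)
def onplane(f,px,z):
    k,d=K(f); p=cv2.undistortPoints(np.array(px,float).reshape(-1,1,2),k,d).reshape(-1,2)
    v=np.c_[p,np.ones(len(p))]@rot(f).T; o=np.array(f["xyz"],float)
    return o+v*((z-o[2])/v[:,2])[:,None]
def proj(f,P):
    k,d=K(f); R=rot(f); q=(np.atleast_2d(P)-np.array(f["xyz"]))@R
    return cv2.projectPoints(q,np.zeros(3),np.zeros(3),k,d)[0].reshape(-1,2)
def save(f,n): cv2.imwrite("pics/"+n,cv2.cvtColor(f["img"],cv2.COLOR_RGB2BGR))
E
python3 - <<'E'
from h import *
for n in("top","side"):
    f=optics.grab_frame(n); save(f,n+"0.png"); print({k:v for k,v in f.items() if k!="img"})
    np.save(n+"0.npy",f,allow_pickle=True)
print(r.read_state())
E
```

```text
{'fov_y': 55.469341799195476, 'cx': 284.460922279173, 'cy': 205.46939977139027, 'k1': -0.09424754692678812, 'xyz': array([475.80889903,  17.04491396, 927.7002096 ]), 'rotation': array([ 0.70997094, -0.70200478,  0.04210791, -0.0368439 ])}
{'fov_y': 57.79180657083735, 'cx': 276.728892976866, 'cy': 208.1989937326169, 'k1': -0.04425527160485281, 'xyz': array([ 487.57467682, -743.45270703,  417.85971505]), 'rotation': array([ 0.83624601, -0.03853117,  0.02049036, -0.54661513])}
{'time_s': 0.1, 'qpos': array([ 1.21740959e+00,  4.91482536e-01,  1.55934119e+00,  7.26314877e-06,
        1.09171334e+00, -1.05627830e-01]), 'qd': array([-0.00080087, -0.00210145, -0.00196858,  0.00017369, -0.00060995,
       -0.00219606]), 'tau': array([ 2.53148864e-03, -6.13621259e+01, -2.58603466e+01,  6.94235321e-02,
        4.70503885e-02, -9.02346119e-05]), 'position': array([153.20254191, 605.75250571, 236.146878  ]), 'eef_rot': array([ 1.23564501e-01,  9.92336430e-01, -4.59090880e-04, -1.10563200e-04]), 'wrist_force': array([-0.25285772, -0.78812914,  1.19724789]), 'moment': array([ 0.02223651, -0.00602034, -0.01736388]), 'finger_force': 0.0, 'finger_gap': 95.18869660842748}
```

View pics/top0.png

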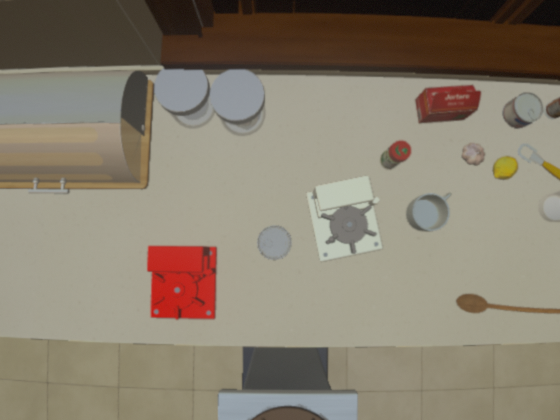

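View pics/side0.png

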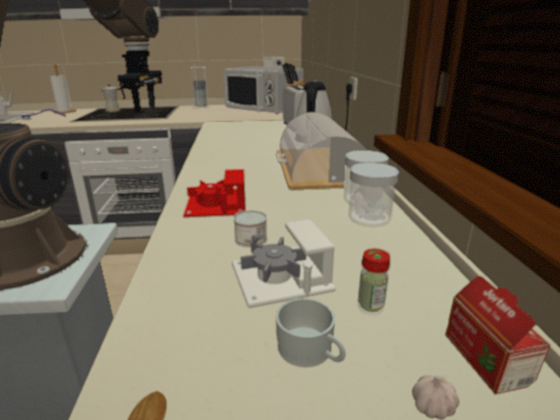

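The top view has the white counter with its wheel hub at about (349,225), the tin at (275,242), the mug at (430,212) and the spice jar at (397,154). The red look-alike at (182,283) is the only thing that could be mistaken for the counter, so I choose the white one. Next is one close crop to check it and find the knob.

```bash
python3 - <<'E'
import cv2,numpy as np
t=cv2.imread("pics/top0.png")[165:270,295:395]; s=cv2.imread("pics/side0.png")[215:305,225:340]
a=cv2.resize(t,(400,420),interpolation=cv2.INTER_CUBIC); b=cv2.resize(s,(400,313),interpolation=cv2.INTER_CUBIC)
o=np.zeros((420,800,3),np.uint8); o[:,:400]=a; o[:313,400:]=b; cv2.imwrite("pics/crop0.png",o)
E
```

```text
(no output)
```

View pics/crop0.png

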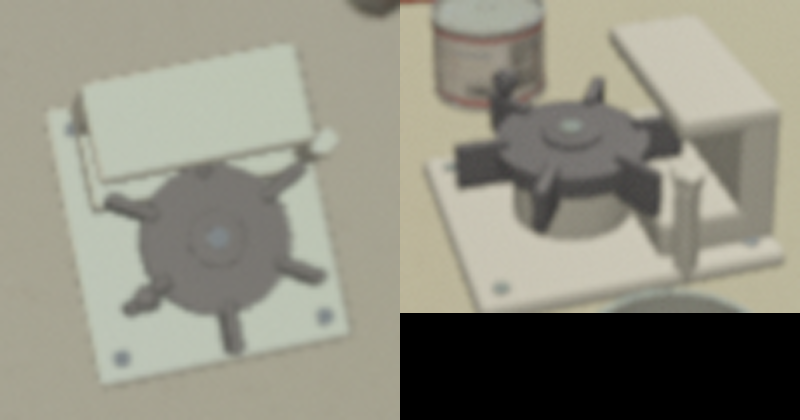

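The crop confirms it. The knob is on the tab at about 120° (lower left in the top crop, far left in the side crop), so the wheel is 3 clicks before zero.

```bash
cat > m.py <<'E'
from h import *
def measure(t,s=None):
    P=lambda c,z: onplane(t,[[295+c[0]/4,165+c[1]/4]],z)[0]
    return P
E
python3 - <<'E'
from h import *
from scipy.spatial.transform import Rotation as Ro
t=np.load("top0.npy",allow_pickle=True).item(); s=np.load("side0.npy",allow_pickle=True).item()
P=lambda x,y,z: onplane(t,[[295+x/4,165+y/4]],z)[0]
hub=P(218,237,62); H=P(197.5,113,88); post=P(325,140,66); knob=P(148,297,69)
print("hub",hub,"side",onplane(s,[[273.9,251.5]],62)[0])
v=(H-hub)[:2]; yaw=np.arctan2(v[1],v[0]); print("house d",np.hypot(*v),"yaw",np.degrees(yaw))
for n,p in(("post",post),("knob",knob)):
    d=(p-hub)[:2]; print(n,p,np.hypot(*d),np.degrees(np.arctan2(d[1],d[0])-yaw)%360)
# disc centre by mask
g=t["img"].astype(int); m=((g.max(2)<135)&(g.max(2)-g.min(2)<25)).astype(np.uint8); m[:190]=0;m[260:]=0;m[:,:320]=0;m[:,385:]=0
m=cv2.morphologyEx(m,cv2.MORPH_OPEN,cv2.getStructuringElement(cv2.MORPH_ELLIPSE,(15,15)))
c=max(cv2.findContours(m,0,2)[0],key=cv2.contourArea); (cc,rad)=cv2.minEnclosingCircle(c); print("disc",cc,rad,onplane(t,[cc],55)[0])
# housing edges yaw from top corners
q=np.array([P(82,88,88),P(292,42,88),P(313,140,88),P(103,182,88)])
print("edges",[np.round((np.hypot(*(b-a)[:2]),np.degrees(np.arctan2(*(b-a)[1::-1]))),1) for a,b in zip(q,np.roll(q,-1,0))])
st=r.read_state(); R=Ro.from_quat(st["eef_rot"]).as_matrix(); print("tool y dir",np.degrees(np.arctan2(R[1,1],R[0,1])),"x",R[:,0])
for px,z in(((275,242),58),((430,212),59),((400,150),106)): print(onplane(t,[px],z)[0])
E
```

```text
hub [ 533.4562109  -131.00807402   62.        ] side [ 532.7387526  -132.92258186   62.        ]
house d 65.99410529925018 yaw 13.101885198999929
post [ 586.91994    -189.69412045   66.        ] 79.3877973873469 299.2320305149835
knob [500.31070451 -91.80863295  69.        ] 51.33440147453538 117.11466202696388
disc (348.0847473144531, 224.0677947998047) 19.209775924682617 [ 534.2920472  -129.08031783   55.        ]
edges [array([116.1, -76.8]), array([  53.9, -168.7]), array([114.8, 101.9]), array([51.4, 12.6])]
tool y dir 75.8042710558971 x [-9.69463604e-01  2.45235214e-01  1.05977110e-04]
[493.3908129   30.75912588  58.        ]
[ 562.50218507 -312.11000018   59.        ]
[ 689.76690756 -233.32768555  106.        ]
```

Measurements match the given sizes: housing distance 66 mm, post at 79 mm and 299°, knob at 51 mm and 117°. The hub is at about (533.3, -131.5) and yaw is about 12.5°. I'll push along a straight line at counter x = -57 with the fingers shut.

arm_command --steps '[[[3.7, -4.45, 0], [0, 0, -7.9], 0], [[3.7, -4.45, 0], [0, 0, -7.9], 0], [[3.7, -4.45, 0], [0, 0, -7.9], 0], [[3.7, -4.45, 0], [0, 0, -7.9], 0], [[3.7, -4.45, 0], [0, 0, -7.9], 0], [[3.7, -4.45, 0], [0, 0, -7.9], 0], [[3.7, -4.45, 0], [0, 0, -7.9], 0], [[3.7, -4.45, 0], [0, 0, -7.9], 0]]' --squeeze 10

```text
time_s: 1.1
position: [450.2, 248.3, 236.6]
eef_rot: [0.627, 0.779, -0.0, -0.0]
wrist_force: [1.0, 1.1, 0.5]
finger_gap: 20.8
finger_force: 0.0
```

arm_command --steps '[[[0.3, -4.6, 0], [0, 0, 0], 0], [[0.3, -4.6, 0], [0, 0, 0], 0], [[0.3, -4.6, 0], [0, 0, 0], 0], [[0.3, -4.6, 0], [0, 0, 0], 0], [[0.3, -4.6, 0], [0, 0, 0], 0], [[0.3, -4.6, 0], [0, 0, 0], 0], [[0.3, -4.6, 0], [0, 0, 0], 0], [[0, 0, 0], [0, 0, 0], 0]]'

```text
time_s: 2.1
position: [470.3, -74.4, 236.4]
eef_rot: [0.627, 0.779, -0.0, -0.0]
wrist_force: [-0.6, 0.6, -0.1]
finger_gap: 0.5
finger_force: 0.0
```

```bash
cat > w.py <<'E'
from h import *
from scipy.spatial.transform import Rotation as Ro
def where(hub=(533.3,-131.5),yaw=12.5):
    st=r.read_state(); R=Ro.from_quat(st["eef_rot"]).as_matrix(); a=np.radians(yaw)
    d=st["position"][:2]-np.array(hub); print("t",st["time_s"],"pos",st["position"].round(1),"gap",st["finger_gap"],"F",st["wrist_force"].round(1))
    print("tool y deg",np.degrees(np.arctan2(R[1,1],R[0,1])),"z",R[:,2].round(3),"counter xy",d@[np.cos(a),np.sin(a)],d@[-np.sin(a),np.cos(a)])
E
python3 -c "from w import *; where()"
```

```text
t 2.1 pos [470.3 -74.4 236.4] gap 0.5349166909634141 F [-0.6  0.6 -0.1]
tool y deg 12.397556862446981 z [-0. -0. -1.] counter xy -49.15392614547342 69.38052148236002
```

arm_command --steps '[[[0.2, -4.4, 0], [0, 0, 0], 0], [[0, 0, -5], [0, 0, 0], 0], [[0, 0, -5], [0, 0, 0], 0], [[0, 0, -4], [0, 0, 0], 0], [[0, 0, -1], [0, 0, 0], 0], [[0, 0, 0], [0, 0, 0], 0]]'

```text
time_s: 2.85
position: [472.4, -115.7, 86.9]
eef_rot: [0.625, 0.781, -0.0, -0.0]
wrist_force: [0.4, -0.1, -0.4]
finger_gap: 0.4
finger_force: 0.0
```

```bash
python3 - <<'E'
from w import *
where()
t=optics.grab_frame("top"); s=optics.grab_frame("side")
a=cv2.resize(t["img"][165:270,295:395],(400,420),interpolation=2); b=cv2.resize(s["img"][205:305,225:340],(400,348),interpolation=2)
o=np.zeros((420,800,3),np.uint8); o[:,:400]=a; o[:348,400:]=b; cv2.imwrite("pics/c1.png",o[:,:,::-1])
E
```

```text
t 2.85 pos [ 472.4 -115.7   86.9] gap 0.3713387157921611 F [ 0.4 -0.1 -0.4]
tool y deg 12.634434899234224 z [-0.  0. -1.] counter xy -56.006862521110286 28.630405998034167
```

View pics/c1.png

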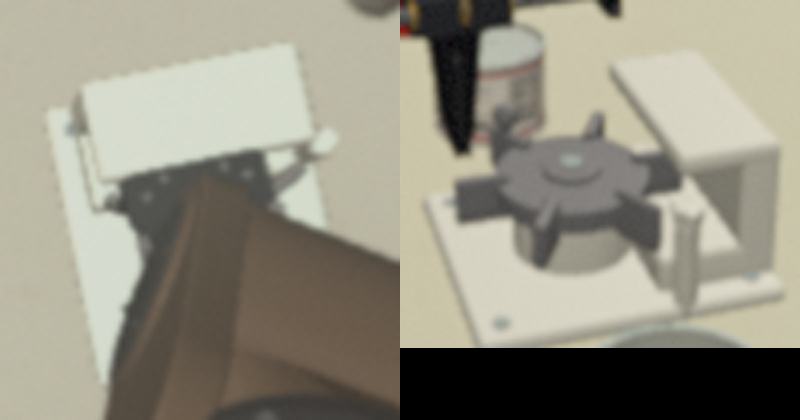

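The side crop shows the shut fingertips at about (460,150), between the knob's tab (503,115) and the front tab (485,195), clear of both. I'll go down and push until just short of half-way.

arm_command --steps '[[[0, 0, -1.3], [0, 0, 0], 0], [[0, 0, -1.2], [0, 0, 0], 0], [[0, 0, 0], [0, 0, 0], 0], [[0.09, -0.39, 0], [0, 0, 0], 0], [[0.09, -0.39, 0], [0, 0, 0], 0], [[0.09, -0.39, 0], [0, 0, 0], 0], [[0.09, -0.39, 0], [0, 0, 0], 0], [[0.09, -0.39, 0], [0, 0, 0], 0]]'

```text
time_s: 3.95
position: [476.8, -135.7, 61.7]
eef_rot: [0.625, 0.78, 0.0, 0.0]
wrist_force: [0.3, 2.9, 0.9]
finger_gap: 0.4
finger_force: 1.5
```

arm_command --steps '[[[0.09, -0.39, 0], [0, 0, 0], 0], [[0.09, -0.39, 0], [0, 0, 0], 0], [[0.09, -0.39, 0], [0, 0, 0], 0], [[0, 0, 0], [0, 0, 0], 0]]'

```text
time_s: 4.45
position: [479.6, -147.7, 61.6]
eef_rot: [0.625, 0.78, -0.0, 0.0]
wrist_force: [0.5, -0.7, 0.2]
finger_gap: 0.5
finger_force: 0.1
```

```bash
cat > look.py <<'E'
import sys
from w import *
where()
s=optics.grab_frame("side"); np.save("s.npy",s,allow_pickle=True)
if len(sys.argv)>1: cv2.imwrite("pics/"+sys.argv[1],cv2.resize(s["img"][205:305,225:340],(690,600),interpolation=2)[:,:,::-1])
E
python3 look.py c2.png
```

```text
t 4.45 pos [ 479.6 -147.7   61.6] gap 0.5055030340814983 F [ 0.5 -0.7  0.2]
tool y deg 12.583273503469622 z [ 0. -0. -1.] counter xy -55.95366693978339 -4.2175969917368175
```

View pics/c2.png

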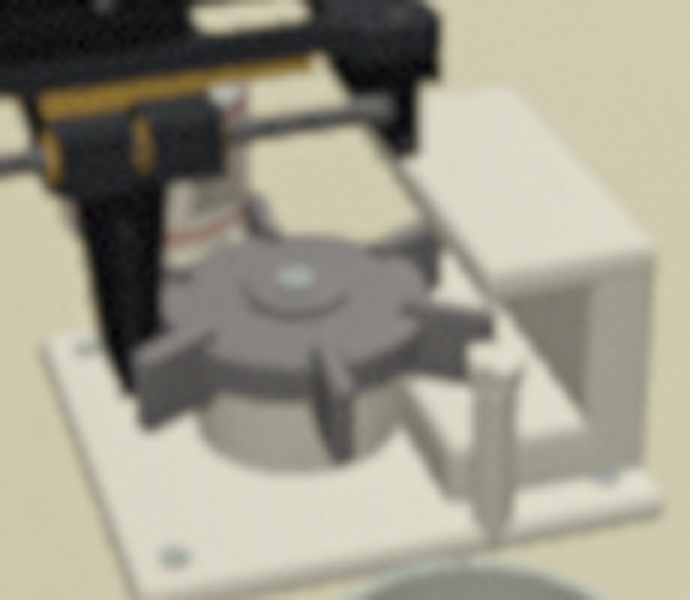

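The picture shows the front tab pushed to about (175,385), with the wheel part-way through the click and the finger behind it. I'll carry on past half-way.

arm_command --steps '[[[0.07, -0.29, 0], [0, 0, 0], 0], [[0.07, -0.29, 0], [0, 0, 0], 0], [[0.07, -0.29, 0], [0, 0, 0], 0], [[0, 0, 0], [0, 0, 0], 0], [[0, 0, 0], [0, 0, 0], 0], [[0, 0, 0], [0, 0, 0], 0]]'

```text
time_s: 5.25
position: [481.6, -156.0, 61.7]
eef_rot: [0.625, 0.78, 0.0, 0.0]
wrist_force: [0.9, -1.3, -0.0]
finger_gap: 0.6
finger_force: 0.8
```

```bash
python3 look.py c3.png
```

```text
t 5.25 pos [ 481.6 -156.    61.7] gap 0.5706336859068033 F [ 0.9 -1.3 -0. ]
tool y deg 12.60759654340221 z [ 0. -0. -1.] counter xy -55.750012326208456 -12.714215900070911
```

View pics/c3.png

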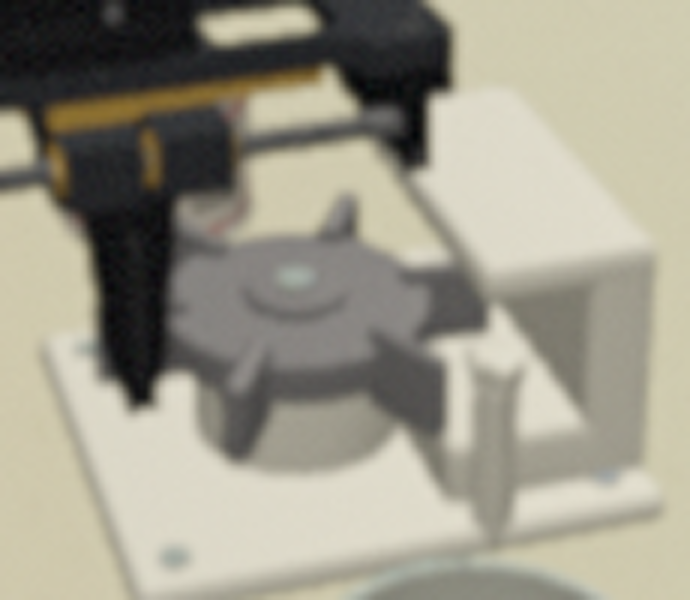

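The first click is done: a tab sits right behind the finger at about (180,240) and the front-right tabs are at (245,400) and (410,370). I'll ease forward off the following tab, go out radially, come back round and enter again.

arm_command --steps '[[[0.06, -0.29, 0], [0, 0, 0], 0], [[-1.5, -0.33, 0], [0, 0, 0], 0], [[-2, -0.44, 0], [0, 0, 0], 0], [[0, 0, 0], [0, 0, 0], 0], [[-0.48, 2.15, 0], [0, 0, 0], 0], [[-0.48, 2.15, 0], [0, 0, 0], 0], [[0, 0, 0], [0, 0, 0], 0]]'

```text
time_s: 6.18
position: [437.2, -121.7, 61.7]
eef_rot: [0.624, 0.781, -0.0, -0.0]
wrist_force: [-0.2, -0.3, -0.1]
finger_gap: 0.4
finger_force: 0.0
```

```bash
python3 look.py c4.png
```

```text
t 6.175 pos [ 437.2 -121.7   61.7] gap 0.3805466941642823 F [-0.2 -0.3 -0.1]
tool y deg 12.729318707837775 z [-0.001  0.    -1.   ] counter xy -91.7084472823498 30.337944143128162
```

View pics/c4.png

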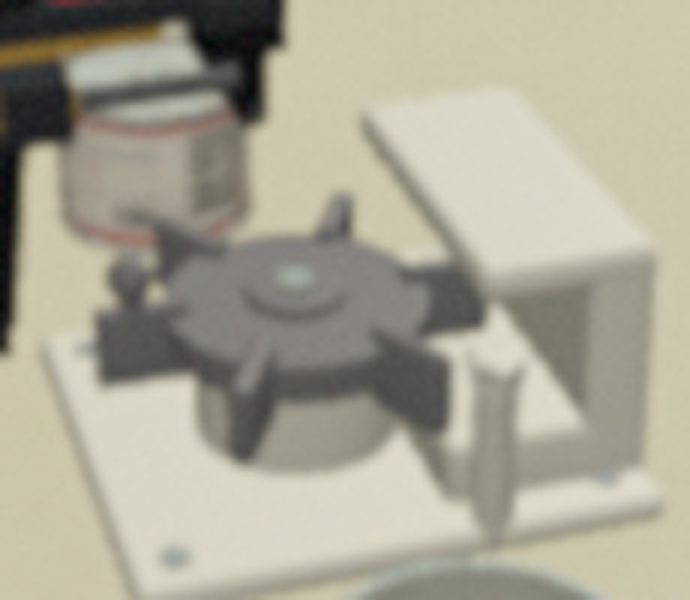

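One click in, the knob (125,280) has moved to the front tab at 180°. Now the second click, with the same path.

arm_command --steps '[[[1.75, 0.38, 0], [0, 0, 0], 0], [[1.75, 0.38, 0], [0, 0, 0], 0], [[0, 0, 0], [0, 0, 0], 0], [[0.09, -0.39, 0], [0, 0, 0], 0], [[0.09, -0.39, 0], [0, 0, 0], 0], [[0.09, -0.39, 0], [0, 0, 0], 0], [[0.09, -0.39, 0], [0, 0, 0], 0], [[0.09, -0.39, 0], [0, 0, 0], 0]]'

```text
time_s: 7.22
position: [476.9, -135.7, 61.6]
eef_rot: [0.625, 0.78, -0.0, -0.0]
wrist_force: [-3.0, 1.7, -0.3]
finger_gap: 0.6
finger_force: 1.2
```

arm_command --steps '[[[0.07, -0.29, 0], [0, 0, 0], 0], [[0.07, -0.29, 0], [0, 0, 0], 0], [[0.07, -0.29, 0], [0, 0, 0], 0], [[0.07, -0.29, 0], [0, 0, 0], 0], [[0.07, -0.29, 0], [0, 0, 0], 0], [[0.07, -0.29, 0], [0, 0, 0], 0], [[0.07, -0.29, 0], [0, 0, 0], 0], [[0, 0, 0], [0, 0, 0], 0]]'

```text
time_s: 8.22
position: [482.0, -156.0, 61.7]
eef_rot: [0.625, 0.78, 0.0, 0.0]
wrist_force: [-0.2, -0.4, -0.5]
finger_gap: 0.5
finger_force: 0.0
```

```bash
python3 look.py c5.png
```

```text
t 8.225 pos [ 482.  -156.    61.7] gap 0.4842747176458298 F [-0.2 -0.4 -0.5]
tool y deg 12.588807900093563 z [ 0. -0. -1.] counter xy -55.37397102608636 -12.826626045839
```

View pics/c5.png

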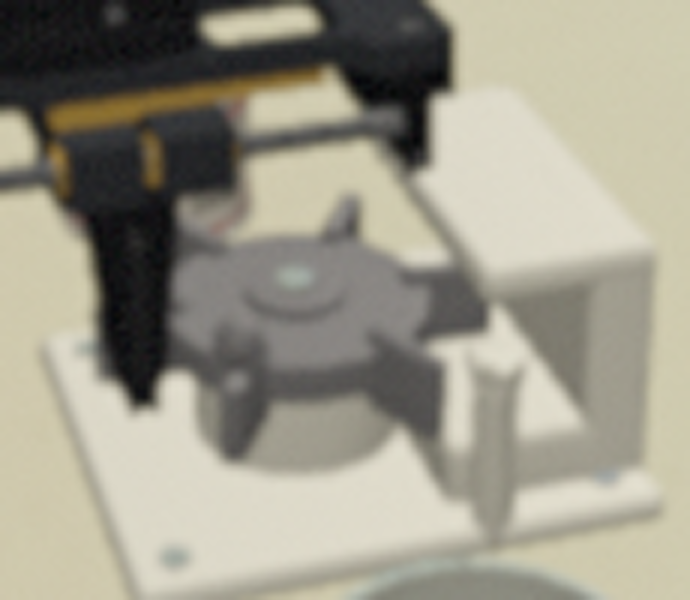

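Second click done: the knob tab is now at 240°, at about (240,360). Third and last click: out, wait, round, in and push.

arm_command --steps '[[[0.06, -0.29, 0], [0, 0, 0], 0], [[-1.5, -0.33, 0], [0, 0, 0], 0], [[-2, -0.44, 0], [0, 0, 0], 0], [[0, 0, 0], [0, 0, 0], 0], [[-0.48, 2.15, 0], [0, 0, 0], 0], [[-0.48, 2.15, 0], [0, 0, 0], 0], [[0, 0, 0], [0, 0, 0], 0], [[0, 0, 0], [0, 0, 0], 0]]'

```text
time_s: 9.28
position: [438.4, -123.2, 61.7]
eef_rot: [0.625, 0.781, 0.0, 0.0]
wrist_force: [0.8, -0.5, 0.1]
finger_gap: 0.2
finger_force: 0.0
```

arm_command --steps '[[[1.75, 0.38, 0], [0, 0, 0], 0], [[1.75, 0.38, 0], [0, 0, 0], 0], [[0, 0, 0], [0, 0, 0], 0], [[0.09, -0.39, 0], [0, 0, 0], 0], [[0.09, -0.39, 0], [0, 0, 0], 0], [[0.09, -0.39, 0], [0, 0, 0], 0], [[0.09, -0.39, 0], [0, 0, 0], 0], [[0.09, -0.39, 0], [0, 0, 0], 0]]'

```text
time_s: 10.28
position: [477.1, -135.4, 61.6]
eef_rot: [0.625, 0.78, -0.0, -0.0]
wrist_force: [-1.4, 1.7, 0.0]
finger_gap: 0.8
finger_force: 1.6
```

arm_command --steps '[[[0.07, -0.29, 0], [0, 0, 0], 0], [[0.07, -0.29, 0], [0, 0, 0], 0], [[0.07, -0.29, 0], [0, 0, 0], 0], [[0.07, -0.29, 0], [0, 0, 0], 0], [[0.07, -0.29, 0], [0, 0, 0], 0], [[0.07, -0.29, 0], [0, 0, 0], 0], [[0.07, -0.29, 0], [0, 0, 0], 0], [[0, 0, 0], [0, 0, 0], 0]]'

```text
time_s: 11.28
position: [482.5, -155.9, 61.7]
eef_rot: [0.625, 0.78, 0.0, 0.0]
wrist_force: [0.7, 0.3, 0.3]
finger_gap: 0.5
finger_force: 0.0
```

```bash
python3 look.py c6.png
```

```text
t 11.275 pos [ 482.5 -155.9   61.7] gap 0.456438456947319 F [0.7 0.3 0.3]
tool y deg 12.583503949729904 z [ 0. -0. -1.] counter xy -54.897388942759996 -12.822565729805117
```

View pics/c6.png

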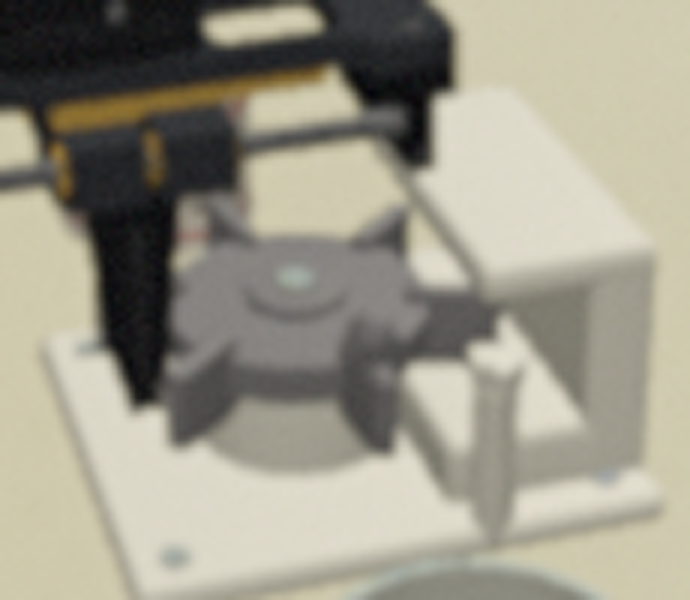

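The knob's tab (395,385) is about half-way to the post and the force is near zero. I'll wait and see whether it is already going over.

arm_command --steps '[[[0, 0, 0], [0, 0, 0], 0], [[0, 0, 0], [0, 0, 0], 0], [[0, 0, 0], [0, 0, 0], 0]]'

```text
time_s: 11.7
position: [482.4, -155.5, 61.7]
eef_rot: [0.625, 0.78, 0.0, 0.0]
wrist_force: [-0.4, 0.5, -0.2]
finger_gap: 0.7
finger_force: 0.0
```

```bash
cat > cmp.py <<'E'
from w import *
where()
s=optics.grab_frame("side")
c5=cv2.cvtColor(cv2.imread("pics/c5.png"),cv2.COLOR_BGR2RGB).astype(int); c6=cv2.cvtColor(cv2.imread("pics/c6.png"),cv2.COLOR_BGR2RGB).astype(int)
n=cv2.resize(s["img"][205:305,225:340],(690,600),interpolation=2).astype(int)
w=(slice(190,480),slice(300,490))
print("vs rest",abs(n-c5)[w].mean(),"vs halfway",abs(n-c6)[w].mean(),"c5-c6",abs(c5-c6)[w].mean())
E
python3 cmp.py
```

```text
t 11.7 pos [ 482.4 -155.5   61.7] gap 0.7256392046752316 F [-0.4  0.5 -0.2]
tool y deg 12.60792270324009 z [ 0. -0. -1.] counter xy -54.90058979544731 -12.450261525126225
vs rest 5.512262552934059 vs halfway 22.591052631578947 c5-c6 20.63385359951603
```

It has gone over to the rest position. I'll withdraw outward, rise and check.

arm_command --steps '[[[0.06, -0.29, 0], [0, 0, 0], 0], [[-1.5, -0.33, 0], [0, 0, 0], 0], [[-2, -0.44, 0], [0, 0, 0], 0], [[0, 0, 0], [0, 0, 0], 0], [[0, 0, 4], [0, 0, 0], 0], [[0, 0, 5], [0, 0, 0], 0], [[0, 0, 5], [0, 0, 0], 0], [[0, 0, 0], [0, 0, 0], 0]]'

```text
time_s: 12.75
position: [449.2, -166.7, 204.9]
eef_rot: [0.625, 0.78, 0.001, 0.003]
wrist_force: [0.7, 0.4, -0.8]
finger_gap: 0.3
finger_force: 0.0
```

arm_command --steps '[[[-0.2, 4.5, 0], [0, 0, 0], 0], [[-0.2, 4.5, 0], [0, 0, 0], 0], [[-0.2, 4.5, 0], [0, 0, 0], 0], [[-0.2, 4.5, 0], [0, 0, 0], 0], [[0, 4.5, 0], [0, 0, 0], 0], [[0, 4.5, 0], [0, 0, 0], 0], [[0, 4.5, 0], [0, 0, 0], 0], [[0, 0, 0], [0, 0, 0], 0]]'

```text
time_s: 13.75
position: [439.5, 151.0, 200.7]
eef_rot: [0.624, 0.782, -0.0, -0.0]
wrist_force: [-0.1, -0.3, -0.2]
finger_gap: 0.6
finger_force: 0.0
```

```bash
python3 - <<'E'
from w import *
where()
t=optics.grab_frame("top"); s=optics.grab_frame("side")
a=cv2.resize(t["img"][165:270,255:395],(400,300),interpolation=2); b=cv2.resize(s["img"][205:305,225:340],(400,348),interpolation=2)
o=np.zeros((420,800,3),np.uint8); o[:300,:400]=a; o[:348,400:]=b; cv2.imwrite("pics/c7.png",o[:,:,::-1])
t0=np.load("top0.npy",allow_pickle=True).item(); s0=np.load("side0.npy",allow_pickle=True).item()
for n,A,B,w in(("tin",s,s0,np.s_[208:245,230:270]),("mug",s,s0,np.s_[300:365,270:345]),("spice",s,s0,np.s_[248:312,355:392]),("tinTop",t,t0,np.s_[222:262,255:295])):
    print(n,abs(A["img"][w].astype(int)-B["img"][w]).mean())
E
```

```text
t 13.75 pos [439.5 151.  200.7] gap 0.5810479521900853 F [-0.1 -0.3 -0.2]
tool y deg 12.806723839498412 z [-0.001 -0.    -1.   ] counter xy -30.451775366158024 296.0852594576327
tin 3.8858108108108107
mug 2.3072820512820513
spice 2.352899774774775
tinTop 16.701875
```

View pics/c7.png

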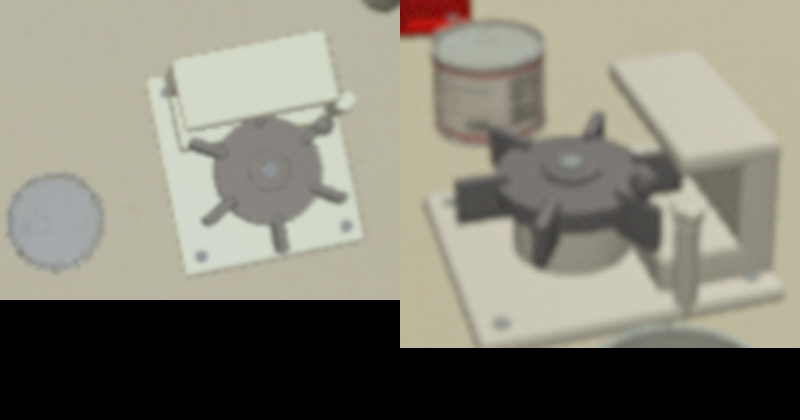

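The knob is at the post (top crop, 322,124). The tin still sits at (274,243) as before, and the mug and spice jar are unchanged in the side view.

```bash
python3 -c "from workcell import order; print(order.finish_job())"
```

```text
the job is handed in; nothing more can be done
None
```

The counter is back at zero: three gentle anticlockwise clicks put the knob's tab at the pointed post. The tin, mug and spice jar still stand where they were, and the job is handed in.

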